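# Scoop the puppet eyes into the dish

### The job

Take the hand scoop by its wooden handle, scoop up the three loose puppet eyes from the long plywood tray and tip them into the wide steel dish. Move the eyes with the scoop only, not with the gripper's fingers, and finish with the scoop let go and standing level on the worktop.

Things in the scene. Friction and masses are not known exactly. Their poses are not given: they have to be found in the camera images.
- scoop_grip (a point): Middle of the scoop's wooden handle, a bar 86 long (x), 16 wide (y), 20 high over the rear of a flat steel pan; grip it at 60 N. x to the pan's open mouth, z up. Starts level on the worktop. From this point: pan's front lip 80 ahead, underside 75 below, back wall 13 behind (34 high), side walls 47 to each side (30 high). Pan floor 2 thick, no raised lip. About 0.13 kg.
- eye_a: One of three alike puppet eyes: a polished hard white ball 28 in diameter with a brown iris, origin at its centre, about 14 g. Lies loose on the tray's floor in its +x half. Slippery; rolls on slopes steeper than about 5 degrees, so it leaves the pan once the mouth is tipped down by more.
- eye_b: The second puppet eye, same as eye_a.
- eye_c: The third puppet eye, same as eye_a.
- tray: Long open plywood tray, fixed: outside 246 long (x), 128 wide (y), 35 high; walls and floor 5 thick. Origin: centre of its underside. The eyes lie in the +x half; in the empty -x half the scoop's pan fits, mouth towards +x, with 11 to spare each side. Pushed along the floor to the +x end wall, the pan takes the eyes in over its lip.
- dish: The wide round steel dish, a bowl 150 across the rim and 48 high, wall 3, loose on the worktop, 0.35 kg. Origin at the centre of its underside, z up.
Mind the look-alikes: they are no part of the job. Leave any purple look-alike of the part that bears scoop_grip alone.

How it is judged:
On the way:
1. at least one eye is carried in the scoop, clear of the tray (((height (world z) of eye_a above 0.07 m and z of eye_a in the frame of scoop_grip below -0.03 m and distance between eye_a and scoop_grip below 0.105 m) or (height (world z) of eye_b above 0.07 m and z of eye_b in the frame of scoop_grip below -0.03 m and distance between eye_b and scoop_grip below 0.105 m) or (height (world z) of eye_c above 0.07 m and z of eye_c in the frame of scoop_grip below -0.03 m and distance between eye_c and scoop_grip below 0.105 m))), for 0.2 s.
At the end, for the whole second after the job is handed in: All three eyes in the dish (within 65 mm of its axis, under 50 mm above its underside, slower than 0.15 m/s); dish at rest on the worktop (below 10 mm, 0.03 m/s) within 10 deg of upright; scoop within 10 deg of level, its handle's middle 65 to 85 mm above the worktop (horizontal distance between each of eye_a, eye_b, eye_c and dish below 0.065 m and z of each of eye_a, eye_b, eye_c in the frame of dish below 0.05 m and height (world z) of dish below 0.01 m and angle between each of dish, scoop_grip's own z axis and vertical below 0.17 rad and height (world z) of scoop_grip between 0.065 and 0.085 m and linear speed of dish below 0.03 m/s and linear speed of each of eye_a, eye_b, eye_c below 0.15 m/s); the robot touches nothing.
It fails at once if the gripper's fingers touch an eye (contact force between the fingers and eye_a above 0.3 N or contact force between the fingers and eye_b above 0.3 N or contact force between the fingers and eye_c above 0.3 N).
It fails at once if the dish is tipped over (angle between dish's own z axis and vertical above 0.6 rad).
It also fails if it takes over 62 s, if anything falls off the work surface, if the arm or the gripper's body presses on something with over 40 N, if the wrist force passes 120 N, or if a joint passes its speed limit or range.

### The arm

A 6-joint arm with a two-finger parallel gripper is mounted at the origin on the work surface. World frame = base frame: x ahead of the robot, y to its left, z up, the work surface at z = 0. Lengths are in m, angles in rad, forces in N, time in s.
With the tool pointing down it reaches from about 0.425 to 0.95 m from the base axis. Payload 3.5 kg.
Tool frame: the origin (TCP) lies between the finger pads; the fingertips stand 25 mm ahead of it and the grasp point (between the pads) lies 6 mm ahead of it (ctrl.finger_overhang is the distance from the TCP to the fingertips, in m); x points along the fingers, y is the direction in which the jaws open and shut, and the axes are right-handed (so a half turn about x gives the same grasp; the last joint's range is limited). The gripper opens to 85 mm and grips with 20 to 120 N. Pads are 22 mm wide; open, the fingers measure 114 mm over their backs; the gripper's body (76 mm by 85 mm) begins 54 mm behind the grasp point. The pads swing forward as they close: fully open they stand 13 mm farther back than shut.
Start: joints at [-1.322, 0.286, 1.577, -0, 1.279, -0.15], TCP at [0.262, -0.622, 0.234] pointing down, gripper open.
Joint ranges: [-2.77, 2.77], [-0.9, 2.22], [0.21, 2.48], [-1.53, 4.67], [0.24, 2.81], [-2.84, 2.84]. Speed limits (rad/s): [2.79, 2.79, 3.14, 3.14, 3.14, 3.14].

### API

Orientations are given as a unit quaternion [x, y, z, w].
In Python, from plant import ctrl gives the robot as it stands.
- The arm moves only by the tool play_rows, never from a script. Its argument "targets" is a list of rows, each an object with "delta_pos": the shift along the world's x, y, z normalised to -1 to 1, where 1 is 1000 mm, a list of three; "delta_rot": the turn, a rotation vector about the world's x, y, z normalised to -1 to 1, where 1 is pi rad, a list of three; "claw": the finger opening in mm, from 0 to 85.4. In form: [{"delta_pos": [tx, ty, tz], "delta_rot": [wx, wy, wz], "claw": claw}, ...]. A call has 1 to 20 rows; each row is the pose to reach, as a shift and turn from the pose measured when the call began, turning the shorter way round; what a row does not reach only later rows make up. A row lasts 1/12 s, in which the tool goes at most 41.7 mm and 7.16 degrees, less where a joint would pass 70% of its speed; a pose out of reach is approached as far as the arm can. A call with a number of a shift or a turn outside -1 to 1 is refused whole. A call with a gripper value outside its range is refused whole. The fingers move at their own pace and stop on an object; "newtons" is the grip in N (left out, the last holds). Time passes only in rows, so rows that repeat a pose let the fingers close. It gives the time, the measured TCP pose, the force and the opening at its end, in the units of the state.
- ctrl.get_state(): the state, without advancing time (a new reading comes with each control period).
- ctrl.read_camera(name): name is "side" or "top" or "wrist"; returns the picture (384x512x3 uint8, blue, green, red); there is no depth.
- ctrl.calibration(name): a dict with "fx", "fy", "cx", "cy" (pixels), "camera_from_world" (4x4, takes a point from world to camera coordinates). Camera axes: x right, y down, z forward; pixel columns grow to the right and rows downward; lengths in m; the calibration is good to about 2 mm. The wrist camera is an equidistant fisheye: a pixel r from the principal point sees the ray r / f radians off the axis. A picture is of the moment at which its call begins: read the wrist's pose just before it. calibration takes no time and is no camera call; for the wrist camera it gives the pose at the moment of the call.
- ctrl.sign_off(): hands the job in, once; it reports no verdict.
The state is a dict: "time": time; "qpos": joint angles; "dq": joint speeds; "joint_efforts": joint torques, N m; "eef_pos": TCP position; "tcp_rot": TCP orientation; "contact_force": force on the tool from outside, world axes, zero at the start; "wrist_torque": the same for the moment, N m; "opening": opening from 0.0 (shut) to 1.0 (fully open).
Only numpy, scipy, OpenCV 4.12 (cv2) and the standard library are available. Lean on these libraries where they do the work, as an engineer would, in place of code of your own. Each camera call takes 0.05 s, during which the arm holds its last target. There are 200 camera calls.

## Working session

There is one attempt and no reset: what is moved stays moved. The work goes in short steps, Python scripts to look and compute and a tool call to move; the robot and the scene stay as the last step left them, time stands still between calls to the robot, and variables do not carry over. Pictures are saved under pics/ and viewed, about 8 in all and at most 12, crops included, and the job is handed in when it is done.

Besides the shell and the picture viewer there is one more tool, called after "Call:" by a JSON object that holds its "name" and its "arguments", one argument or row to a line. play_rows: Moves the arm, as the interface text tells. Its arguments: {"type":"object","properties":{"targets":{"type":"array"},"newtons":{"type":"number"}},"required":["targets"]}

```bash
mkdir -p pics; ls; python3 - <<'E'
from plant import ctrl
import cv2,numpy as np
s=ctrl.get_state();print(s)
for n in("top","side","wrist"):
    c=ctrl.calibration(n);print(n,c)
    cv2.imwrite(f"pics/{n}0.png",ctrl.read_camera(n))
a=[cv2.imread(f"pics/{n}0.png") for n in("top","side")]
E
```

```text
pics
{'time': 0.0, 'qpos': array([-1.32200666e+00,  2.87180267e-01,  1.57815664e+00,  9.78175115e-06,
        1.27859126e+00, -1.49991972e-01]), 'dq': array([-9.20154440e-04, -2.06574832e-04, -1.44643398e-03,  7.23833409e-05,
        4.19973091e-04,  2.32427483e-04]), 'joint_efforts': array([ 2.68590311e-04, -4.05984378e+01, -2.92626071e+01, -1.00707734e-04,
        5.76400256e-03, -7.03720016e-07]), 'eef_pos': array([ 0.26197508, -0.62139544,  0.23304845]), 'tcp_rot': array([-0.69305943, -0.14088204,  0.69313437, -0.13923227]), 'contact_force': array([-0.35296468,  0.7443111 ,  0.03054745]), 'wrist_torque': array([-0.02265355, -0.01471656, -0.02047568]), 'opening': 0.9990909309590423}
top {'fx': 347.1469258031956, 'fy': 347.1469258031956, 'cx': 256.4596937713158, 'cy': 192.556134924405, 'camera_from_world': array([[ 0.00135155, -0.9998301 ,  0.01838326, -0.04632557],
       [-0.99394442, -0.00336302, -0.10983255,  0.52681353],
       [ 0.10987571, -0.01812349, -0.99378009,  0.81147009],
       [ 0.        ,  0.        ,  0.        ,  1.        ]])}
side {'fx': 407.9668956678025, 'fy': 407.9668956678025, 'cx': 259.6721295576803, 'cy': 188.05696545375835, 'camera_from_world': array([[-0.93276646, -0.36006894,  0.0172362 ,  0.49354234],
       [-0.25424112,  0.62321454, -0.73957088,  0.21527405],
       [ 0.25555465, -0.69422907, -0.67285795,  0.97185479],
       [ 0.        ,  0.        ,  0.        ,  1.        ]])}
wrist {'fx': 297.3186396354542, 'fy': 297.3186396354542, 'cx': 256.79937534271727, 'cy': 190.59002991760337, 'camera_from_world': array([[ 0.38927484, -0.92111733, -0.0028213 , -0.67479994],
       [-0.87599296, -0.37114824,  0.3080346 , -0.04139   ],
       [-0.28478313, -0.11743868, -0.95137097,  0.38134639],
       [ 0.        ,  0.        ,  0.        ,  1.        ]])}
```

View pics/top0.png

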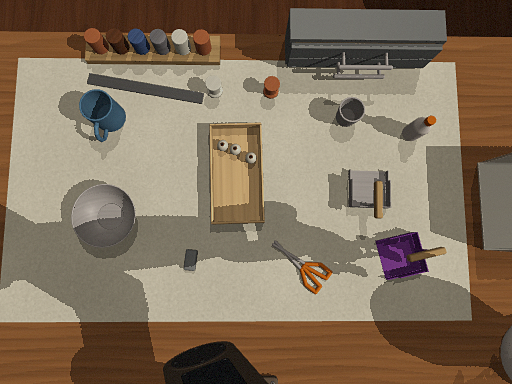

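View pics/side0.png

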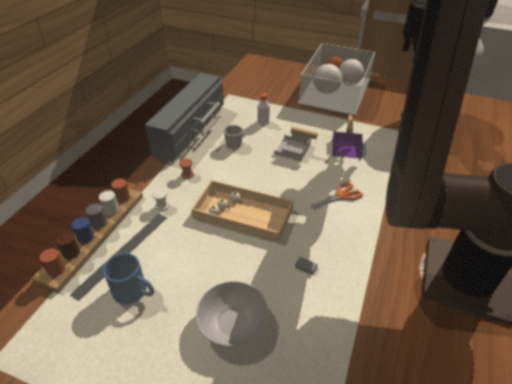

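The top view shows the tray at about (237,173) with three eyes near (222,145), (235,149) and (251,158). The dish is at (103,215), the steel scoop at (368,190), and the purple decoy at (405,255). The side view shows the same items. I'll zoom in on the scoop and tray.

```bash
cat > h.py <<'E'
import numpy as np,cv2
from plant import ctrl
def ray(n,u,v,c=None):
    c=c or ctrl.calibration(n);T=c["camera_from_world"];R,t=T[:3,:3],T[:3,3]
    x,y=(u-c["cx"])/c["fx"],(v-c["cy"])/c["fy"]
    if n=="wrist":
        r=np.hypot(x,y)+1e-12;d=np.array([x/r*np.sin(r),y/r*np.sin(r),np.cos(r)])
    else: d=np.array([x,y,1.]);d/=np.linalg.norm(d)
    return -R.T@t,R.T@d
def plane(n,u,v,z,c=None):
    o,d=ray(n,u,v,c);return o+d*(z-o[2])/d[2]
def tri(*rays):
    A=0;b=0
    for o,d in rays:
        P=np.eye(3)-np.outer(d,d);A=A+P;b=b+P@o
    p=np.linalg.solve(A,b)
    return p,[np.linalg.norm((np.eye(3)-np.outer(d,d))@(p-o)) for o,d in rays]
def crop(img,x0,y0,x1,y1,k): return cv2.resize(img[y0:y1,x0:x1],None,fx=k,fy=k,interpolation=cv2.INTER_CUBIC)
E
python3 - <<'E'
from h import *
t=cv2.imread("pics/top0.png");s=cv2.imread("pics/side0.png")
out=np.zeros((600,800,3),np.uint8)
def put(i,x,y): out[y:y+i.shape[0],x:x+i.shape[1]]=i
put(crop(t,335,160,401,226,6),0,0)      # 396
put(crop(s,265,115,331,171,6),400,0)
put(crop(t,200,117,275,151,5),0,400)
put(crop(s,188,178,298,243,3),400,400)
cv2.imwrite("pics/z1.png",out)
E
```

```text
(no output)
```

View pics/z1.png

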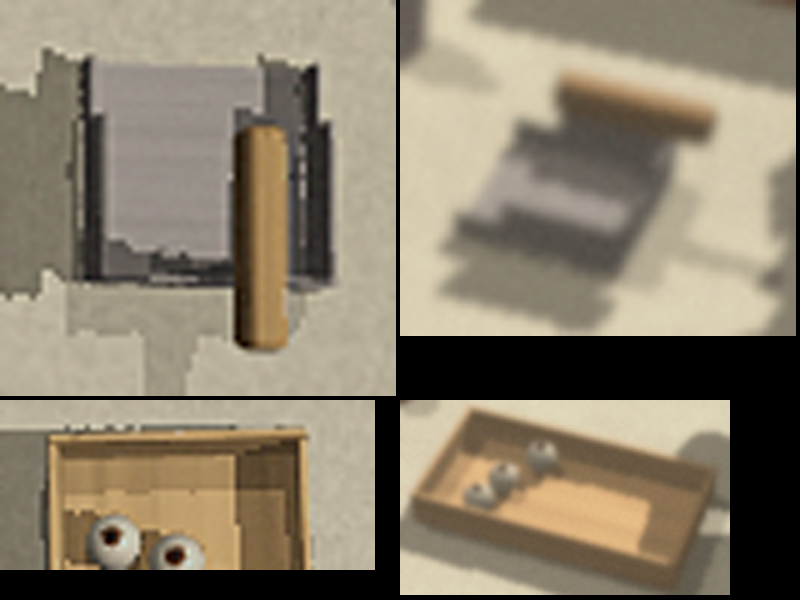

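Upper left of the zoom, the scoop has its mouth towards image-up (+x) with yaw near 0. Its handle runs from px (378.7,181) to (378.3,218) in top, with its side-view centre near (304,132). The tray is axis-aligned with the eyes at its far end. Next I'll measure with masks.

```bash
python3 - <<'E'
from h import *
t=cv2.imread("pics/top0.png");s=cv2.imread("pics/side0.png")
def comp(img,lo,hi,box,fill=False):
    x0,y0,x1,y1=box;h=cv2.cvtColor(img,cv2.COLOR_BGR2HSV)
    m=np.zeros(img.shape[:2],np.uint8);m[y0:y1,x0:x1]=cv2.inRange(h,lo,hi)[y0:y1,x0:x1]
    n,l,st,ce=cv2.connectedComponentsWithStats(m);i=1+np.argmax(st[1:,4])
    c=max(cv2.findContours((l==i).astype(np.uint8),0,1)[0],key=cv2.contourArea)
    return c,st[i],ce[i]
lo,hi=(8,95,50),(25,255,255)
ht=comp(t,lo,hi,(365,172,395,225));hs=comp(s,lo,hi,(285,118,325,145))
for n,q in(("top",ht),("side",hs)):print(n,"handle",q[1],q[2],cv2.minAreaRect(q[0]))
p,e=tri(ray("top",*cv2.minAreaRect(ht[0])[0]),ray("side",*cv2.minAreaRect(hs[0])[0]));print("handle c",p,e)
for v in(ht[1][1],ht[1][1]+ht[1][3]):print("end",plane("top",ht[2][0],v,p[2]))
v=ht[0][:,0,:].astype(float);L=cv2.fitLine(ht[0],2,0,.01,.01).ravel();print("dir",L[:2])
a,b=[plane("top",L[2]+k*L[0],L[3]+k*L[1],p[2]) for k in(-15,15)];d=a-b if a[0]>b[0] else b-a;print("yaw deg",np.degrees(np.arctan2(d[1],d[0])))
tr=comp(t,(8,70,40),(25,255,255),(200,115,272,232));R=cv2.minAreaRect(tr[0]);print("tray px",R)
for zz in(.035,0):
  w=np.array([plane("top",*q,zz) for q in cv2.boxPoints(R)]);print("tray z",zz,"\n",w.round(4)[:,:2],w.mean(0).round(4),[np.linalg.norm(w[i]-w[i-1]).round(4) for i in range(2)])
# eyes
for n,img,box in(("top",t,(213,128,262,170)),("side",s,(200,185,250,220))):
    x0,y0,x1,y1=box;h=cv2.cvtColor(img,cv2.COLOR_BGR2HSV)
    m=np.zeros(img.shape[:2],np.uint8);m[y0:y1,x0:x1]=cv2.inRange(h,(0,0,90),(180,75,255))[y0:y1,x0:x1]
    k,l,st,ce=cv2.connectedComponentsWithStats(m)
    for i in range(1,k):
        if st[i,4]>15:
            c,r=cv2.minEnclosingCircle(np.argwhere(l==i)[:,::-1].astype(np.float32));print(n,"eye",st[i],np.round(c,1),round(r,1),plane(n,*c,.019).round(4))
# dish
h=cv2.cvtColor(t,cv2.COLOR_BGR2HSV);g=cv2.medianBlur(t,3)
m=cv2.HoughCircles(cv2.cvtColor(g,cv2.COLOR_BGR2GRAY),cv2.HOUGH_GRADIENT,1,50,param1=100,param2=20,minRadius=26,maxRadius=40)
for u,v,r in m[0]:
    if u<150 and v>170:print("dish",u,v,r,plane("top",u,v,.048),"rad",r*np.linalg.norm(plane("top",u+1,v,.048)-plane("top",u,v,.048)))
E
```

```text
top handle [374 181   9  37 286] [378.42307692 198.90559441] ((378.0, 199.0), (36.0, 8.0), 90.0)
side handle [293 128  24   9  91] [303.89010989 131.93406593] ((304.2059020996094, 132.17648315429688), (23.768489837646484, 4.123105525970459), 14.03624439239502)
handle c [ 0.50679564 -0.32179923  0.08102954] [np.float64(0.0005746594667457167), np.float64(0.0005746594667456685)]
end [ 0.54886331 -0.32420447  0.08102954]
end [ 0.46406596 -0.32102488  0.08102954]
dir [0.01591849 0.9998733 ]
yaw deg -1.2337789178011633
tray px ((236.09967041015625, 172.98501586914062), (100.9434585571289, 53.933143615722656), 88.56790161132812)
tray z 0.035 
 [[ 0.6971  0.0745]
 [ 0.7015 -0.0579]
 [ 0.4539 -0.0638]
 [ 0.4505  0.0644]] [0.5758 0.0043 0.035 ] [np.float64(0.2469), np.float64(0.1324)]
tray z 0 
 [[ 0.7082  0.0789]
 [ 0.7128 -0.0591]
 [ 0.4547 -0.0653]
 [ 0.4512  0.0684]] [ 0.5817  0.0057 -0.    ] [np.float64(0.2573), np.float64(0.138)]
top eye [217 140  11  11  76] [222.3 145.1] 5.4 [0.6465 0.0399 0.019 ]
top eye [230 144  11  11  78] [235.1 149.1] 5.5 [0.6365 0.0079 0.019 ]
top eye [246 152  10  11  71] [250.8 157.2] 5.3 [ 0.6163 -0.0312  0.019 ]
side eye [200 185   7  11  46] [203. 190.] 5.8 [ 0.7111 -0.0239  0.019 ]
side eye [231 185  19   5  51] [240. 187.] 9.2 [ 0.619  -0.0752  0.019 ]
side eye [230 192  11  10  84] [234.9 195.9] 5.5 [ 0.6177 -0.0358  0.019 ]
side eye [210 199  18  15 133] [218.  205.5] 9.7 [0.6449 0.0165 0.019 ]Traceback (most recent call last):
  File "<stdin>", line 30, in <module>
TypeError: 'NoneType' object is not subscriptable
```

```bash
cat >> h.py <<'E'
from scipy.spatial.transform import Rotation as Ro
def delta(pos,yaw=0.,pitch=0.):
    "move from current pose to tool-down, jaws along y turned by yaw, then mouth tipped down by pitch (deg); normalised units"
    s=ctrl.get_state();R0=Ro.from_quat(s["tcp_rot"]);best=None
    for sg in(1,-1):
        B=np.column_stack([[0,0,-1],[0,sg,0],[sg,0,0]])
        R=Ro.from_euler("z",yaw,degrees=True)*Ro.from_euler("y",pitch,degrees=True)*Ro.from_matrix(B)
        w=(R*R0.inv()).as_rotvec()
        if best is None or np.linalg.norm(w)<np.linalg.norm(best):best=w
    print("t",s["time"],"pos",s["eef_pos"].round(4),"dpos",(np.array(pos)-s["eef_pos"]).round(4),"drot",(best/np.pi).round(4))
E
python3 - <<'E'
from h import *
delta((.507,-.322,.20),-1.2)
t=cv2.imread("pics/top0.png");h=cv2.cvtColor(t,cv2.COLOR_BGR2HSV)
m=np.zeros(t.shape[:2],np.uint8);m[175:260,60:148]=cv2.inRange(h,(0,0,0),(180,40,255))[175:260,60:148]
for v in(190,215,235):print([tuple(map(int,h[v,u])) for u in(66,72,76,85,100,120,130,136,142)])
E
```

```text
t 0.15 pos [ 0.262  -0.6215  0.2334] dpos [ 0.245   0.2995 -0.0334] drot [-0.0006 -0.     -0.1336]
[(22, 45, 182), (23, 51, 126), (23, 49, 124), (13, 23, 155), (15, 32, 127), (23, 30, 69), (22, 43, 183), (22, 42, 184), (21, 41, 187)]
[(23, 50, 123), (16, 28, 153), (15, 26, 156), (17, 25, 161), (16, 26, 145), (15, 26, 156), (14, 34, 82), (23, 40, 193), (20, 50, 112)]
[(22, 54, 118), (21, 47, 126), (23, 51, 124), (18, 37, 83), (13, 33, 94), (13, 27, 86), (23, 47, 87), (19, 50, 87), (18, 49, 119)]
```

Call:
{"name": "play_rows", "arguments": {
  "targets": [
    {"delta_pos":[0.12,0.15,0.0],"delta_rot":[0,0,-0.067],"claw":85},
    {"delta_pos":[0.245,0.3,-0.02],"delta_rot":[0,0,-0.134],"claw":85},
    {"delta_pos":[0.245,0.3,-0.02],"delta_rot":[0,0,-0.134],"claw":85},
    {"delta_pos":[0.245,0.3,-0.02],"delta_rot":[0,0,-0.134],"claw":85},
    {"delta_pos":[0.245,0.3,-0.02],"delta_rot":[0,0,-0.134],"claw":85},
    {"delta_pos":[0.245,0.3,-0.02],"delta_rot":[0,0,-0.134],"claw":85},
    {"delta_pos":[0.245,0.3,-0.02],"delta_rot":[0,0,-0.134],"claw":85},
    {"delta_pos":[0.245,0.3,-0.02],"delta_rot":[0,0,-0.134],"claw":85},
    {"delta_pos":[0.245,0.3,-0.02],"delta_rot":[0,0,-0.134],"claw":85},
    {"delta_pos":[0.245,0.3,-0.02],"delta_rot":[0,0,-0.134],"claw":85},
    {"delta_pos":[0.245,0.3,-0.02],"delta_rot":[0,0,-0.134],"claw":85},
    {"delta_pos":[0.245,0.3,-0.02],"delta_rot":[0,0,-0.134],"claw":85},
    {"delta_pos":[0.245,0.3,-0.02],"delta_rot":[0,0,-0.134],"claw":85},
    {"delta_pos":[0.245,0.3,-0.02],"delta_rot":[0,0,-0.134],"claw":85}
  ],
  "newtons": 60
}}

```text
time: 1.32
eef_pos: [0.5062, -0.323, 0.2134]
tcp_rot: [0.707, -0.008, -0.707, -0.009]
contact_force: [-0.2, -0.2, 0.3]
opening: 0.992
```

```bash
python3 - <<'E'
from h import *
c=ctrl.calibration("wrist");w=ctrl.read_camera("wrist");cv2.imwrite("pics/w1.png",w)
h=cv2.cvtColor(w,cv2.COLOR_BGR2HSV)
delta((.507,-.322,.20),-1.2)
for z in(.075,.085):
  T=c["camera_from_world"]
p=T@np.array([.507,-.322,.085,1]);r=np.hypot(*p[:2]);th=np.arctan2(r,p[2]);print("expect handle px",c["cx"]+c["fx"]*th*p[0]/r,c["cy"]+c["fy"]*th*p[1]/r)
t=cv2.imread("pics/top0.png");h=cv2.cvtColor(t,cv2.COLOR_BGR2HSV)
m=cv2.morphologyEx(cv2.inRange(h,(0,0,30),(180,38,255)),cv2.MORPH_OPEN,np.ones((3,3)))
m[:175]=0;m[255:]=0;m[:,:60]=0;m[:,148:]=0
n,l,st,ce=cv2.connectedComponentsWithStats(m);i=1+np.argmax(st[1:,4])
cs=max(cv2.findContours((l==i).astype(np.uint8),0,1)[0],key=cv2.contourArea)
e=cv2.fitEllipse(cv2.convexHull(cs));print(st[i],e,plane("top",*e[0],.048))
E
```

```text
t 1.3667 pos [ 0.5061 -0.323   0.2134] dpos [ 0.0009  0.001  -0.0134] drot [-0.0005  0.0001  0.0011]
expect handle px 254.87029521164644 181.659588610131
[  71  184   65   64 3147] ((102.86231994628906, 215.27001953125), (62.336666107177734, 65.6106948852539), 49.33431625366211) [0.47035223 0.31353221 0.048     ]
```

View pics/w1.png

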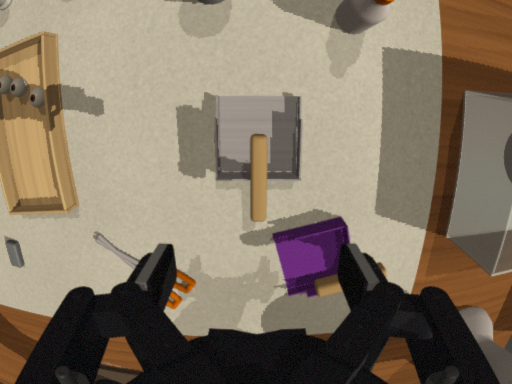

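The wrist view shows the scoop handle from (260,135) to (259,221), the mouth straight ahead, and the purple decoy well behind the fingers. I'll refine the position with it.

```bash
python3 - <<'E'
from h import *
c=ctrl.calibration("wrist");w=cv2.imread("pics/w1.png");h=cv2.cvtColor(w,cv2.COLOR_BGR2HSV)
m=np.zeros(w.shape[:2],np.uint8);m[120:230,235:285]=cv2.inRange(h,(8,95,50),(25,255,255))[120:230,235:285]
n,l,st,ce=cv2.connectedComponentsWithStats(m);i=1+np.argmax(st[1:,4]);print(st[i],ce[i])
u=st[i][0]+st[i][2]/2-.5;y0=st[i][1];y1=y0+st[i][3]-1
for z in(.075,.085):
  print(z,plane("wrist",ce[i][0],y0,z,c).round(4),plane("wrist",ce[i][0],y1,z,c).round(4))
f=lambda v:np.argwhere(l[v]==i).mean()
a,b=plane("wrist",f(y0+5),y0+5,.085,c),plane("wrist",f(y1-5),y1-5,.085,c);print("yaw",np.degrees(np.arctan2((a-b)[1],(a-b)[0])),"y",(a+b)/2)
p,e=tri(ray("wrist",*ce[i],c),ray("top",378.4,199.),ray("side",304.2,132.2));print(p,e)
# pan front edge and back
for q in((217,96),(300,96)):print("front lip",plane("wrist",*q,.002,c).round(4))
for q in((216,180),(300,180)):print("back bottom",plane("wrist",*q,.0,c).round(4))
print("tray rim")
for q in((52,33),(76,206),(10,213)):print(plane("wrist",*q,.035,c).round(4))
E
```

```text
[ 250  134   18   88 1364] [258.23313783 176.85337243]
0.075 [ 0.5507 -0.3262  0.075 ] [ 0.4621 -0.3242  0.075 ]
0.085 [ 0.552  -0.3262  0.085 ] [ 0.4665 -0.3243  0.085 ]
yaw -1.6203538172175656 y [ 0.50962753 -0.32526543  0.085     ]
[ 0.50810526 -0.32504822  0.07746611] [np.float64(0.0014104237730217578), np.float64(0.0011178400244348677), np.float64(0.001447541499432352)]
front lip [ 0.5886 -0.279   0.002 ]
front lip [ 0.5865 -0.3761  0.002 ]
back bottom [ 0.4856 -0.2723  0.    ]
back bottom [ 0.4832 -0.3769  0.    ]
tray rim
[ 0.6941 -0.0728  0.035 ]
[ 0.4659 -0.0841  0.035 ]
[0.4542 0.0585 0.035 ]
```

Call:
{"name": "play_rows", "arguments": {
  "targets": [
    {"delta_pos":[0.002,-0.002,-0.03],"delta_rot":[0,0,0],"claw":85},
    {"delta_pos":[0.002,-0.002,-0.06],"delta_rot":[0,0,0],"claw":85},
    {"delta_pos":[0.002,-0.002,-0.09],"delta_rot":[0,0,0],"claw":85},
    {"delta_pos":[0.002,-0.002,-0.115],"delta_rot":[0,0,0],"claw":70},
    {"delta_pos":[0.002,-0.002,-0.132],"delta_rot":[0,0,0],"claw":50},
    {"delta_pos":[0.002,-0.002,-0.132],"delta_rot":[0,0,0],"claw":40},
    {"delta_pos":[0.002,-0.002,-0.132],"delta_rot":[0,0,0],"claw":30},
    {"delta_pos":[0.002,-0.002,-0.132],"delta_rot":[0,0,0],"claw":22},
    {"delta_pos":[0.002,-0.002,-0.132],"delta_rot":[0,0,0],"claw":22}
  ],
  "newtons": 60
}}

```text
time: 2.12
eef_pos: [0.5091, -0.3264, 0.0837]
tcp_rot: [0.708, -0.009, -0.706, -0.008]
contact_force: [-0.2, 0.0, -0.6]
opening: 0.261
```

Call:
{"name": "play_rows", "arguments": {
  "targets": [
    {"delta_pos":[0,0,0],"delta_rot":[0,0,0],"claw":18},
    {"delta_pos":[0,0,0],"delta_rot":[0,0,0],"claw":10},
    {"delta_pos":[0,0,0],"delta_rot":[0,0,0],"claw":5},
    {"delta_pos":[0,0,0],"delta_rot":[0,0,0],"claw":5},
    {"delta_pos":[0,0,0],"delta_rot":[0,0,0],"claw":5},
    {"delta_pos":[0,0,0],"delta_rot":[0,0,0],"claw":5}
  ],
  "newtons": 60
}}

```text
time: 2.62
eef_pos: [0.51, -0.3271, 0.0855]
tcp_rot: [0.709, -0.01, -0.705, -0.008]
contact_force: [-0.9, 0.7, 6.4]
opening: 0.147
```

Call:
{"name": "play_rows", "arguments": {
  "targets": [
    {"delta_pos":[0,0,0.01],"delta_rot":[0,0,0],"claw":5},
    {"delta_pos":[0,0,0.03],"delta_rot":[0,0,0],"claw":5},
    {"delta_pos":[0,0,0.06],"delta_rot":[0,0,0],"claw":5},
    {"delta_pos":[0,0,0.06],"delta_rot":[0,0,0],"claw":5},
    {"delta_pos":[0,0,0.06],"delta_rot":[0,0,0],"claw":5}
  ],
  "newtons": 60
}}

```text
time: 3.03
eef_pos: [0.511, -0.328, 0.1479]
tcp_rot: [0.71, -0.011, -0.704, -0.007]
contact_force: [0.2, -0.3, -2.1]
opening: 0.15
```

```bash
python3 - <<'E'
from h import *
s=ctrl.get_state();print(s["eef_pos"],s["contact_force"],s["opening"],Ro.from_quat(s["tcp_rot"]).as_matrix().round(4))
c=ctrl.calibration("wrist");w=ctrl.read_camera("wrist");cv2.imwrite("pics/w2.png",w)
np.savez("w2.npz",T=c["camera_from_world"])
sd=ctrl.read_camera("side");tp=ctrl.read_camera("top");cv2.imwrite("pics/side2.png",sd);cv2.imwrite("pics/top2.png",tp)
out=np.zeros((600,800,3),np.uint8)
out[:384,:512]=w;a=crop(sd,250,80,346,176,3);out[:288,512:]=a;
b=crop(tp,335,140,431,236,3);out[300:588,512:]=b
cv2.imwrite("pics/z2.png",out)
E
```

```text
[ 0.51098951 -0.32799886  0.147905  ] [ 0.1607704 -0.3326685 -2.1195985] 0.1502807920406963 [[ 0.0086 -0.0247 -0.9997]
 [-0.0063 -0.9997  0.0247]
 [-0.9999  0.0061 -0.0087]]
```

View pics/z2.png

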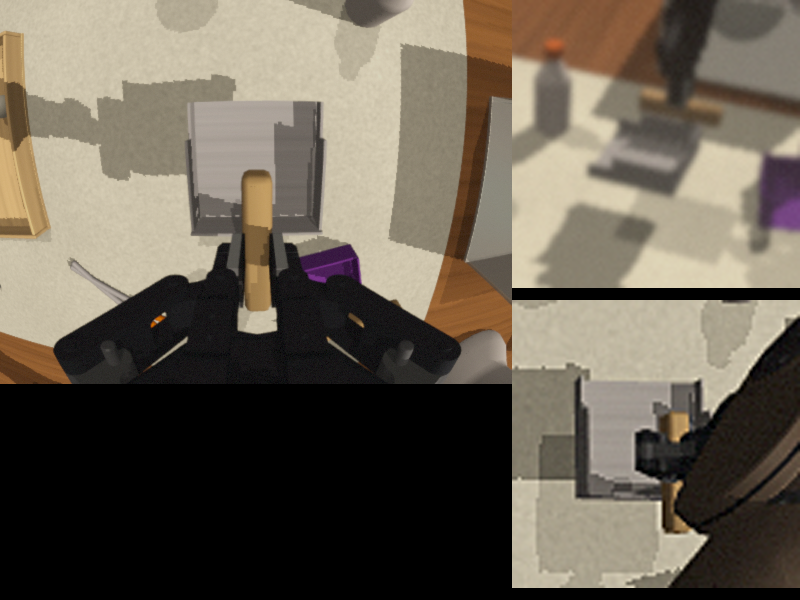

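The scoop is held: the wrist view shows the pan lip at (191,102)–(323,102) and the handle centred between the pads. I'll check the scoop's attitude and the tray lines.

```bash
python3 - <<'E'
from h import *
c=ctrl.calibration("wrist");c["camera_from_world"]=np.load("w2.npz")["T"]
for a,b in(((191,102),(356.7,166.8)),((323,102),(398.3,166.8))):
  p,e=tri(ray("wrist",*a,c),ray("top",*b));print("lip",p.round(4),np.round(e,4))
for a in((192,234),(322,234)):print("back bottom at z.065",plane("wrist",*a,.065,c))
for a in((191,102),(323,102)):print("lip at z.065",plane("wrist",*a,.065,c))
delta((.488,.004,.17),1.5)
E
```

```text
lip [ 0.5877 -0.2813  0.0592] [0.002 0.002]
lip [ 0.5873 -0.384   0.0531] [0.0002 0.0002]
back bottom at z.065 [ 0.48122682 -0.27392444  0.065     ]
back bottom at z.065 [ 0.47831757 -0.38422215  0.065     ]
lip at z.065 [ 0.58960164 -0.28184094  0.065     ]
lip at z.065 [ 0.58725592 -0.38138666  0.065     ]
t 3.1833 pos [ 0.509  -0.3262  0.1437] dpos [-0.021   0.3302  0.0263] drot [0.0002 0.0008 0.0162]
```

Call:
{"name": "play_rows", "arguments": {
  "targets": [
    {"delta_pos":[-0.002,0.03,0.02],"delta_rot":[0,0,0.003],"claw":5},
    {"delta_pos":[-0.004,0.065,0.026],"delta_rot":[0,0,0.005],"claw":5},
    {"delta_pos":[-0.007,0.1,0.026],"delta_rot":[0,0.001,0.008],"claw":5},
    {"delta_pos":[-0.01,0.135,0.026],"delta_rot":[0,0.001,0.01],"claw":5},
    {"delta_pos":[-0.013,0.17,0.026],"delta_rot":[0,0.001,0.013],"claw":5},
    {"delta_pos":[-0.015,0.205,0.026],"delta_rot":[0,0.001,0.016],"claw":5},
    {"delta_pos":[-0.017,0.24,0.026],"delta_rot":[0,0.001,0.016],"claw":5},
    {"delta_pos":[-0.019,0.275,0.026],"delta_rot":[0,0.001,0.016],"claw":5},
    {"delta_pos":[-0.021,0.31,0.026],"delta_rot":[0,0.001,0.016],"claw":5},
    {"delta_pos":[-0.021,0.33,0.026],"delta_rot":[0,0.001,0.016],"claw":5},
    {"delta_pos":[-0.021,0.33,0.026],"delta_rot":[0,0.001,0.016],"claw":5},
    {"delta_pos":[-0.021,0.33,0.026],"delta_rot":[0,0.001,0.016],"claw":5}
  ]
}}

```text
time: 4.18
eef_pos: [0.4869, 0.0048, 0.1681]
tcp_rot: [-0.706, -0.01, 0.708, -0.01]
contact_force: [-0.5, 0.2, -1.9]
opening: 0.148
```

```bash
python3 - <<'E'
from h import *
c=ctrl.calibration("wrist");w=ctrl.read_camera("wrist");cv2.imwrite("pics/w3.png",w)
np.savez("w3.npz",T=c["camera_from_world"])
sd=ctrl.read_camera("side");cv2.imwrite("pics/side3.png",sd)
delta((.488,.004,.17),1.5)
out=np.zeros((600,800,3),np.uint8)
out[:,:]=cv2.resize(w,(800,600),interpolation=cv2.INTER_CUBIC)
a=crop(sd,180,150,310,250,2);out[400:,540:]=a
cv2.imwrite("pics/z3.png",out)
E
```

```text
t 4.2833 pos [0.4875 0.0033 0.1687] dpos [0.0005 0.0007 0.0013] drot [ 0.0003 -0.0007  0.0003]
```

View pics/z3.png

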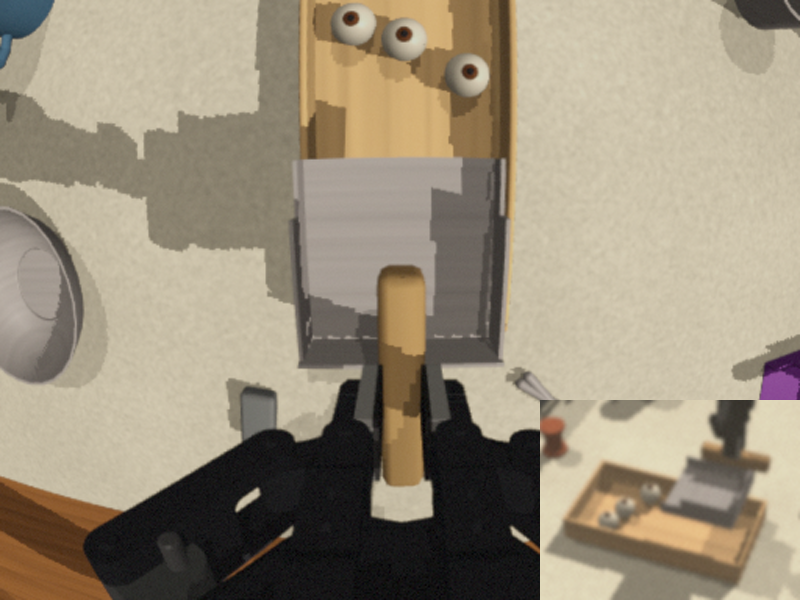

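Picture (scaled by 1.56): the eyes are at (353,24), (404,39) and (468,75). Tray side edges are at u≈299 and 515, and the pan lip runs from (293,160) to (507,160).

```bash
python3 - <<'E'
from h import *
c=ctrl.calibration("wrist");c["camera_from_world"]=np.load("w3.npz")["T"]
W=lambda u,v,z:plane("wrist",u/1.5625,v/1.5625,z,c).round(4)
for v in(10,80,150):print("tray L/R outer",W(299.5,v,.035)[:2],W(515,v,.035)[:2])
for q in((353,24),(404,39),(468,75)):print("eye",W(*q,.019))
for z in(.08,.086,.09):print("lip",z,W(293,160,z),W(507,160,z))
w=cv2.imread("pics/w3.png")
h=cv2.cvtColor(w,cv2.COLOR_BGR2HSV)
for v in(10,50,95):print([(u,*map(int,h[v,u])) for u in list(range(189,198))+list(range(320,334))])
E
```

```text
tray L/R outer [0.6528 0.0683] [ 0.6572 -0.0584]
tray L/R outer [0.6086 0.0666] [ 0.6128 -0.0592]
tray L/R outer [0.5665 0.0658] [ 0.5705 -0.0609]
eye [0.647  0.0379 0.019 ]
eye [0.6373 0.0064 0.019 ]
eye [ 0.6161 -0.0333  0.019 ]
lip 0.08 [0.5615 0.0592 0.08  ] [ 0.5645 -0.0461  0.08  ]
lip 0.086 [0.5617 0.0578 0.086 ] [ 0.5646 -0.0448  0.086 ]
lip 0.09 [0.5617 0.0569 0.09  ] [ 0.5646 -0.0438  0.09  ]
[(189, 22, 50, 138), (190, 19, 52, 138), (191, 17, 86, 130), (192, 17, 118, 168), (193, 18, 117, 192), (194, 18, 112, 205), (195, 19, 109, 208), (196, 18, 115, 187), (197, 18, 121, 169), (320, 17, 124, 82), (321, 15, 131, 78), (322, 18, 139, 75), (323, 16, 123, 79), (324, 17, 126, 79), (325, 18, 134, 93), (326, 18, 130, 141), (327, 18, 120, 181), (328, 18, 114, 199), (329, 19, 104, 208), (330, 20, 69, 210), (331, 21, 43, 210), (332, 21, 42, 208), (333, 21, 42, 206)]
[(189, 21, 51, 136), (190, 22, 55, 135), (191, 18, 103, 134), (192, 18, 120, 177), (193, 18, 113, 199), (194, 18, 112, 210), (195, 19, 108, 210), (196, 18, 118, 188), (197, 18, 122, 170), (320, 16, 129, 85), (321, 16, 123, 81), (322, 15, 123, 79), (323, 17, 127, 76), (324, 16, 126, 77), (325, 15, 123, 81), (326, 17, 124, 115), (327, 18, 124, 160), (328, 18, 114, 194), (329, 18, 113, 206), (330, 19, 93, 211), (331, 20, 56, 208), (332, 21, 43, 204), (333, 22, 41, 204)]
[(189, 22, 52, 133), (190, 20, 49, 135), (191, 20, 63, 134), (192, 17, 106, 130), (193, 18, 128, 135), (194, 17, 123, 139), (195, 17, 124, 136), (196, 18, 123, 120), (197, 15, 124, 97), (320, 17, 134, 84), (321, 16, 126, 81), (322, 17, 124, 78), (323, 17, 128, 80), (324, 17, 131, 80), (325, 17, 129, 93), (326, 18, 128, 135), (327, 18, 116, 181), (328, 19, 112, 202), (329, 19, 108, 211), (330, 21, 82, 211), (331, 21, 48, 204), (332, 21, 43, 204), (333, 21, 43, 203)]
```

Call:
{"name": "play_rows", "arguments": {
  "targets": [
    {"delta_pos":[0.001,-0.004,-0.01],"delta_rot":[0,-0.0007,0],"claw":5},
    {"delta_pos":[0.001,-0.004,-0.025],"delta_rot":[0,-0.0007,0],"claw":5},
    {"delta_pos":[0.001,-0.004,-0.04],"delta_rot":[0,-0.0007,0],"claw":5},
    {"delta_pos":[0.001,-0.004,-0.055],"delta_rot":[0,-0.0007,0],"claw":5},
    {"delta_pos":[0.001,-0.004,-0.068],"delta_rot":[0,-0.0007,0],"claw":5},
    {"delta_pos":[0.001,-0.004,-0.075],"delta_rot":[0,-0.0007,0],"claw":5},
    {"delta_pos":[0.001,-0.004,-0.075],"delta_rot":[0,-0.0007,0],"claw":5},
    {"delta_pos":[0.001,-0.004,-0.075],"delta_rot":[0,-0.0007,0],"claw":5}
  ]
}}

```text
time: 4.95
eef_pos: [0.4886, -0.0015, 0.0934]
tcp_rot: [-0.707, -0.008, 0.707, -0.009]
contact_force: [0.1, 0.2, -1.6]
opening: 0.151
```

Call:
{"name": "play_rows", "arguments": {
  "targets": [
    {"delta_pos":[0,0,-0.001],"delta_rot":[0,0,0],"claw":5},
    {"delta_pos":[0,0,-0.002],"delta_rot":[0,0,0],"claw":5},
    {"delta_pos":[0,0,-0.003],"delta_rot":[0,0,0],"claw":5},
    {"delta_pos":[0,0,-0.003],"delta_rot":[0,0,0],"claw":5}
  ]
}}

```text
time: 5.28
eef_pos: [0.4889, -0.0016, 0.0908]
tcp_rot: [0.707, 0.008, -0.707, 0.009]
contact_force: [0.0, -0.8, -1.6]
opening: 0.149
```

Call:
{"name": "play_rows", "arguments": {
  "targets": [
    {"delta_pos":[0,0,-0.001],"delta_rot":[0,0,0],"claw":5},
    {"delta_pos":[0,0,-0.002],"delta_rot":[0,0,0],"claw":5},
    {"delta_pos":[0,0,-0.002],"delta_rot":[0,0,0],"claw":5}
  ]
}}

```text
time: 5.53
eef_pos: [0.489, -0.0013, 0.0904]
tcp_rot: [-0.707, -0.008, 0.707, -0.009]
contact_force: [-5.5, 1.5, 8.4]
opening: 0.15
```

Call:
{"name": "play_rows", "arguments": {
  "targets": [
    {"delta_pos":[0,0,-0.001],"delta_rot":[0,0,0],"claw":5},
    {"delta_pos":[0,0,-0.001],"delta_rot":[0,0,0],"claw":5}
  ]
}}

```text
time: 5.7
eef_pos: [0.4895, -0.0013, 0.0905]
tcp_rot: [0.707, 0.008, -0.707, 0.009]
contact_force: [-2.2, 1.1, 5.6]
opening: 0.152
```

Call:
{"name": "play_rows", "arguments": {
  "targets": [
    {"delta_pos":[0.005,0,0],"delta_rot":[0,0,0],"claw":5},
    {"delta_pos":[0.011,0.0003,0],"delta_rot":[0,0,0],"claw":5},
    {"delta_pos":[0.017,0.0005,0],"delta_rot":[0,0,0],"claw":5},
    {"delta_pos":[0.023,0.0006,0],"delta_rot":[0,0,0],"claw":5},
    {"delta_pos":[0.029,0.0008,0],"delta_rot":[0,0,0],"claw":5},
    {"delta_pos":[0.035,0.001,0],"delta_rot":[0,0,0],"claw":5},
    {"delta_pos":[0.041,0.0011,0],"delta_rot":[0,0,0],"claw":5},
    {"delta_pos":[0.047,0.0013,0],"delta_rot":[0,0,0],"claw":5},
    {"delta_pos":[0.053,0.0015,0],"delta_rot":[0,0,0],"claw":5},
    {"delta_pos":[0.059,0.0016,0],"delta_rot":[0,0,0],"claw":5},
    {"delta_pos":[0.065,0.0018,0],"delta_rot":[0,0,0],"claw":5},
    {"delta_pos":[0.071,0.002,0],"delta_rot":[0,0,0],"claw":5},
    {"delta_pos":[0.077,0.0022,0],"delta_rot":[0,0,0],"claw":5},
    {"delta_pos":[0.083,0.0023,0],"delta_rot":[0,0,0],"claw":5},
    {"delta_pos":[0.089,0.0025,0],"delta_rot":[0,0,0],"claw":5},
    {"delta_pos":[0.094,0.0026,0],"delta_rot":[0,0,0],"claw":5},
    {"delta_pos":[0.099,0.0028,0],"delta_rot":[0,0,0],"claw":5},
    {"delta_pos":[0.104,0.0029,0],"delta_rot":[0,0,0],"claw":5}
  ]
}}

```text
time: 7.2
eef_pos: [0.5939, 0.0016, 0.0905]
tcp_rot: [-0.707, -0.008, 0.707, -0.009]
contact_force: [-2.6, -0.5, 3.9]
opening: 0.15
```

```bash
python3 - <<'E'
from h import *
w=ctrl.read_camera("wrist");delta((.615,.003,.0905),1.6)
print(ctrl.get_state()["contact_force"])
cv2.imwrite("pics/z4.png",w)
E
```

```text
t 7.25 pos [0.595  0.0015 0.0906] dpos [ 0.02    0.0015 -0.0001] drot [0.0004 0.0007 0.001 ]
[-0.56845366  1.39161474  1.78143147]
```

View pics/z4.png

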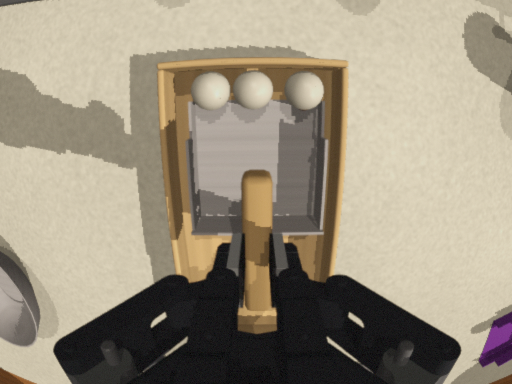

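The three eyes lie abreast at the end wall, at (211,91), (253,90) and (304,91), all within the pan's width. I'll push on gently until the lip meets the wall.

Call:
{"name": "play_rows", "arguments": {
  "targets": [
    {"delta_pos":[0.003,0.0005,0],"delta_rot":[0,0,0],"claw":5},
    {"delta_pos":[0.006,0.001,0],"delta_rot":[0,0,0],"claw":5},
    {"delta_pos":[0.009,0.0013,0],"delta_rot":[0,0,0],"claw":5},
    {"delta_pos":[0.012,0.0015,0],"delta_rot":[0,0,0],"claw":5},
    {"delta_pos":[0.015,0.0015,0],"delta_rot":[0,0,0],"claw":5},
    {"delta_pos":[0.017,0.0015,0],"delta_rot":[0,0,0],"claw":5},
    {"delta_pos":[0.017,0.0015,0],"delta_rot":[0,0,0],"claw":5}
  ]
}}

```text
time: 7.83
eef_pos: [0.6127, 0.0031, 0.0906]
tcp_rot: [0.708, 0.008, -0.706, 0.009]
contact_force: [-1.4, -0.2, 2.5]
opening: 0.152
```

Call:
{"name": "play_rows", "arguments": {
  "targets": [
    {"delta_pos":[0.002,0,0],"delta_rot":[0,0,0],"claw":5},
    {"delta_pos":[0.004,0,0],"delta_rot":[0,0,0],"claw":5},
    {"delta_pos":[0.004,0,0],"delta_rot":[0,0,0],"claw":5}
  ]
}}

```text
time: 8.08
eef_pos: [0.6172, 0.0031, 0.0906]
tcp_rot: [0.709, 0.008, -0.705, 0.009]
contact_force: [-1.3, 1.2, 1.7]
opening: 0.144
```

```bash
python3 - <<'E'
from h import *
w=ctrl.read_camera("wrist");delta((.615,.003,.0905),1.6)
print(ctrl.get_state()["contact_force"])
cv2.imwrite("pics/z5.png",w)
E
```

```text
t 8.1333 pos [0.6172 0.0031 0.0906] dpos [-0.0022 -0.0001 -0.0001] drot [0.0003 0.0015 0.0011]
[-1.56723453 -0.05315182  2.5804961 ]
```

View pics/z5.png

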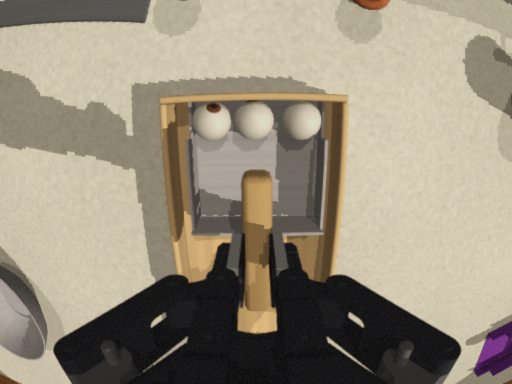

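Call:
{"name": "play_rows", "arguments": {
  "targets": [
    {"delta_pos":[0.0015,0,0],"delta_rot":[0,0,0],"claw":5},
    {"delta_pos":[0.003,0,0],"delta_rot":[0,0,0],"claw":5},
    {"delta_pos":[0.003,0,0],"delta_rot":[0,0,0],"claw":5}
  ]
}}

```text
time: 8.38
eef_pos: [0.6178, 0.003, 0.0908]
tcp_rot: [-0.706, -0.009, 0.708, -0.009]
contact_force: [-10.4, -1.0, 8.8]
opening: 0.146
```

Call:
{"name": "play_rows", "arguments": {
  "targets": [
    {"delta_pos":[-0.004,0,0.001],"delta_rot":[0,-0.011,0],"claw":5},
    {"delta_pos":[-0.007,0,0.002],"delta_rot":[0,-0.022,0],"claw":5},
    {"delta_pos":[-0.01,0,0.0025],"delta_rot":[0,-0.033,0],"claw":5},
    {"delta_pos":[-0.013,0,0.003],"delta_rot":[0,-0.044,0],"claw":5},
    {"delta_pos":[-0.016,0,0.0035],"delta_rot":[0,-0.055,0],"claw":5},
    {"delta_pos":[-0.019,0,0.004],"delta_rot":[0,-0.067,0],"claw":5},
    {"delta_pos":[-0.019,0,0.004],"delta_rot":[0,-0.067,0],"claw":5},
    {"delta_pos":[-0.019,0,0.004],"delta_rot":[0,-0.067,0],"claw":5},
    {"delta_pos":[-0.019,0,0.006],"delta_rot":[0,-0.067,0],"claw":5},
    {"delta_pos":[-0.019,0,0.012],"delta_rot":[0,-0.067,0],"claw":5},
    {"delta_pos":[-0.02,0,0.022],"delta_rot":[0,-0.067,0],"claw":5},
    {"delta_pos":[-0.02,0,0.035],"delta_rot":[0,-0.067,0],"claw":5},
    {"delta_pos":[-0.02,0,0.05],"delta_rot":[0,-0.067,0],"claw":5},
    {"delta_pos":[-0.02,0,0.065],"delta_rot":[0,-0.067,0],"claw":5},
    {"delta_pos":[-0.02,0,0.08],"delta_rot":[0,-0.067,0],"claw":5},
    {"delta_pos":[-0.02,0,0.09],"delta_rot":[0,-0.067,0],"claw":5},
    {"delta_pos":[-0.02,0,0.09],"delta_rot":[0,-0.067,0],"claw":5},
    {"delta_pos":[-0.02,0,0.09],"delta_rot":[0,-0.067,0],"claw":5}
  ]
}}

```text
time: 9.88
eef_pos: [0.5984, 0.0029, 0.1823]
tcp_rot: [0.777, 0.007, -0.629, 0.01]
contact_force: [-0.8, 0.8, -2.6]
opening: 0.152
```

```bash
python3 - <<'E'
from h import *
c=ctrl.calibration("wrist");w=ctrl.read_camera("wrist");t=ctrl.read_camera("top");cv2.imwrite("pics/top6.png",t)
np.savez("w6.npz",T=c["camera_from_world"]);cv2.imwrite("pics/w6.png",w)
s=ctrl.get_state();print(s["eef_pos"],s["contact_force"],s["qpos"].round(2))
out=np.zeros((384,800,3),np.uint8);out[:,:512]=w;out[:288,512:]=crop(t,40,150,184,294,2);cv2.imwrite("pics/z6.png",out)
E
```

```text
[0.59711701 0.00307593 0.17987726] [-0.78626111  0.26597397 -2.98741285] [-0.18  0.06  1.95  0.04  0.93  1.34]
```

View pics/z6.png

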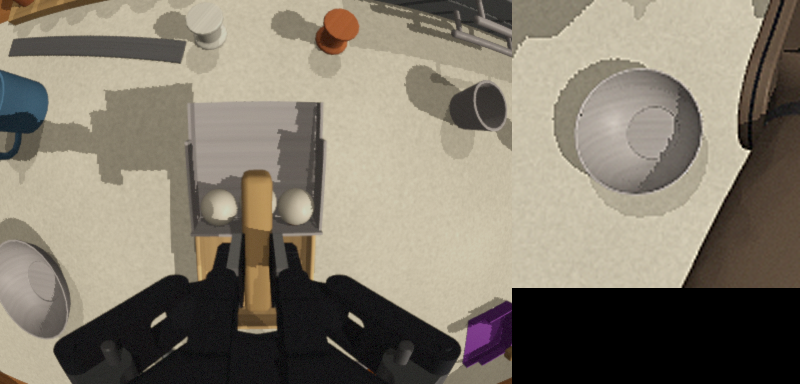

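All three eyes are in the pan, visible at (219,207), (295,207) and behind the handle, and the weight went up by about 0.4 N, which matches three of them. The dish rim circle is still centred near top px (103,215.5). Next I carry the pan mouth-up, yawing towards +y, to a point short of the dish.

Call:
{"name": "play_rows", "arguments": {
  "targets": [
    {"delta_pos":[-0.002,0.003,0],"delta_rot":[0,0,0.008],"claw":5},
    {"delta_pos":[-0.006,0.008,0],"delta_rot":[0,0,0.023],"claw":5},
    {"delta_pos":[-0.012,0.015,0],"delta_rot":[0,0,0.046],"claw":5},
    {"delta_pos":[-0.019,0.024,0],"delta_rot":[0,0,0.073],"claw":5},
    {"delta_pos":[-0.026,0.033,0],"delta_rot":[0,0,0.1],"claw":5},
    {"delta_pos":[-0.034,0.043,0],"delta_rot":[0,0,0.13],"claw":5},
    {"delta_pos":[-0.042,0.053,0],"delta_rot":[0,0,0.16],"claw":5},
    {"delta_pos":[-0.05,0.063,0],"delta_rot":[0,0,0.19],"claw":5},
    {"delta_pos":[-0.058,0.073,0],"delta_rot":[0,0,0.22],"claw":5},
    {"delta_pos":[-0.066,0.083,0],"delta_rot":[0,0,0.25],"claw":5},
    {"delta_pos":[-0.074,0.093,0],"delta_rot":[0,0,0.28],"claw":5},
    {"delta_pos":[-0.082,0.103,0],"delta_rot":[0,0,0.31],"claw":5},
    {"delta_pos":[-0.09,0.113,0],"delta_rot":[0,0,0.34],"claw":5},
    {"delta_pos":[-0.098,0.123,0],"delta_rot":[0,0,0.37],"claw":5},
    {"delta_pos":[-0.105,0.133,0],"delta_rot":[0,0,0.4],"claw":5},
    {"delta_pos":[-0.112,0.142,0],"delta_rot":[0,0,0.43],"claw":5},
    {"delta_pos":[-0.118,0.15,0],"delta_rot":[0,0,0.455],"claw":5},
    {"delta_pos":[-0.123,0.156,0],"delta_rot":[0,0,0.475],"claw":5},
    {"delta_pos":[-0.127,0.16,0],"delta_rot":[0,0,0.491],"claw":5},
    {"delta_pos":[-0.127,0.162,0],"delta_rot":[0,0,0.491],"claw":5}
  ]
}}

```text
time: 11.65
eef_pos: [0.469, 0.1654, 0.1785]
tcp_rot: [0.55, 0.547, -0.446, 0.447]
contact_force: [-0.0, 0.5, -1.1]
opening: 0.151
```

```bash
python3 - <<'E'
from h import *
c=ctrl.calibration("wrist");w=ctrl.read_camera("wrist")
np.savez("w7.npz",T=c["camera_from_world"]);cv2.imwrite("pics/w7.png",w)
s=ctrl.get_state();print(s["eef_pos"],s["contact_force"],s["qpos"].round(2))
delta((.47,.196,.145),90,-12)
E
```

```text
[0.46942786 0.1654531  0.17872918] [-0.27914851  0.16497411 -1.88675601] [ 0.03 -0.09  2.1   0.23  1.13 -0.06]
t 11.7 pos [0.4694 0.1655 0.1787] dpos [ 0.0006  0.0305 -0.0337] drot [0.0014 0.0013 0.0014]
```

View pics/w7.png

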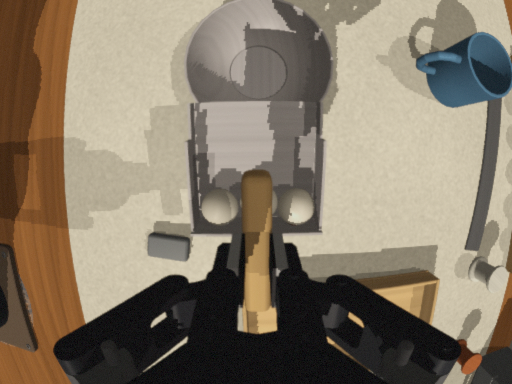

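The dish lies straight ahead: rim edges at (187,65) and (331,65), base circle centred at (258,73). The eyes rest at the pan's back wall. A second measurement of the dish follows.

```bash
python3 - <<'E'
from h import *
c=ctrl.calibration("wrist");c["camera_from_world"]=np.load("w7.npz")["T"]
print("base",plane("wrist",258,73,.003,c))
a,b=plane("wrist",187,65,.048,c),plane("wrist",331,65,.048,c);print("rim",a,b,(a+b)/2,np.linalg.norm(a-b))
print("tri base",tri(ray("wrist",258,73,c),ray("top",110.5,215.5)))
E
```

```text
base [0.47126352 0.31067427 0.003     ]
rim [0.40039924 0.30815906 0.048     ] [0.54379247 0.30848685 0.048     ] [0.47209585 0.30832296 0.048     ] 0.14339361102033985
tri base (array([0.47080561, 0.30239411, 0.03129791]), [np.float64(0.000243661216180934), np.float64(0.0002436612161808756)])
```

Call:
{"name": "play_rows", "arguments": {
  "targets": [
    {"delta_pos":[0,0.003,-0.004],"delta_rot":[0,0,0],"claw":5},
    {"delta_pos":[0.001,0.007,-0.009],"delta_rot":[0,0,0],"claw":5},
    {"delta_pos":[0.001,0.012,-0.015],"delta_rot":[0,0,0],"claw":5},
    {"delta_pos":[0.001,0.017,-0.021],"delta_rot":[0,0,0],"claw":5},
    {"delta_pos":[0.001,0.022,-0.027],"delta_rot":[0,0,0],"claw":5},
    {"delta_pos":[0.001,0.026,-0.032],"delta_rot":[0,0,0],"claw":5},
    {"delta_pos":[0.001,0.028,-0.035],"delta_rot":[0.001,0.001,0.001],"claw":5},
    {"delta_pos":[0.001,0.028,-0.035],"delta_rot":[0.001,0.001,0.001],"claw":5},
    {"delta_pos":[0.001,0.028,-0.035],"delta_rot":[0.001,0.001,0.001],"claw":5}
  ]
}}

```text
time: 12.45
eef_pos: [0.4704, 0.1936, 0.1435]
tcp_rot: [0.55, 0.549, -0.445, 0.445]
contact_force: [0.6, -0.5, -0.9]
opening: 0.158
```

Call:
{"name": "play_rows", "arguments": {
  "targets": [
    {"delta_pos":[0,0.004,0],"delta_rot":[-0.017,0,0],"claw":5},
    {"delta_pos":[0,0.0076,-0.0007],"delta_rot":[-0.033,0,0],"claw":5},
    {"delta_pos":[0,0.012,-0.0015],"delta_rot":[-0.05,0,0],"claw":5},
    {"delta_pos":[0,0.016,-0.002],"delta_rot":[-0.067,0,0],"claw":5},
    {"delta_pos":[0,0.02,-0.001],"delta_rot":[-0.08,0,0],"claw":5},
    {"delta_pos":[0,0.024,0],"delta_rot":[-0.094,0,0],"claw":5},
    {"delta_pos":[0,0.028,0.001],"delta_rot":[-0.108,0,0],"claw":5},
    {"delta_pos":[0,0.032,0.002],"delta_rot":[-0.122,0,0],"claw":5},
    {"delta_pos":[0,0.0365,0.003],"delta_rot":[-0.136,0,0],"claw":5},
    {"delta_pos":[0,0.041,0.0037],"delta_rot":[-0.15,0,0],"claw":5},
    {"delta_pos":[0,0.045,0.0037],"delta_rot":[-0.164,0,0],"claw":5},
    {"delta_pos":[0,0.05,0.004],"delta_rot":[-0.178,0,0],"claw":5},
    {"delta_pos":[0,0.055,0.005],"delta_rot":[-0.192,0,0],"claw":5},
    {"delta_pos":[0,0.0595,0.006],"delta_rot":[-0.206,0,0],"claw":5},
    {"delta_pos":[0,0.0595,0.006],"delta_rot":[-0.206,0,0],"claw":5},
    {"delta_pos":[0,0.0595,0.006],"delta_rot":[-0.206,0,0],"claw":5},
    {"delta_pos":[0,0.0595,0.006],"delta_rot":[-0.206,0,0],"claw":5},
    {"delta_pos":[0,0.0595,0.006],"delta_rot":[-0.206,0,0],"claw":5}
  ]
}}

```text
time: 13.95
eef_pos: [0.4706, 0.2526, 0.1498]
tcp_rot: [-0.38, -0.379, 0.597, -0.597]
contact_force: [0.9, -0.1, -0.9]
opening: 0.15
```

```bash
python3 - <<'E'
from h import *
w=ctrl.read_camera("wrist");t=ctrl.read_camera("top");sd=ctrl.read_camera("side")
delta((.471,.16,.22),90,0)
s=ctrl.get_state();print(s["contact_force"],s["qpos"].round(2))
out=np.zeros((600,800,3),np.uint8);out[:384,:512]=w;out[:288,512:]=crop(t,50,150,194,294,2);out[300:600,500:800]=crop(sd,160,250,310,400 if 0 else 384,2)[:300] if 0 else cv2.resize(sd[234:384,160:310],(300,300));cv2.imwrite("pics/z8.png",out)
E
```

```text
t 14.1 pos [0.4705 0.2526 0.1498] dpos [ 0.0005 -0.0926  0.0702] drot [0.1396 0.0003 0.0005]
[ 0.40945732 -0.30984929 -1.65537551] [ 0.48  0.21  1.87 -0.4   1.29  0.64]
```

View pics/z8.png

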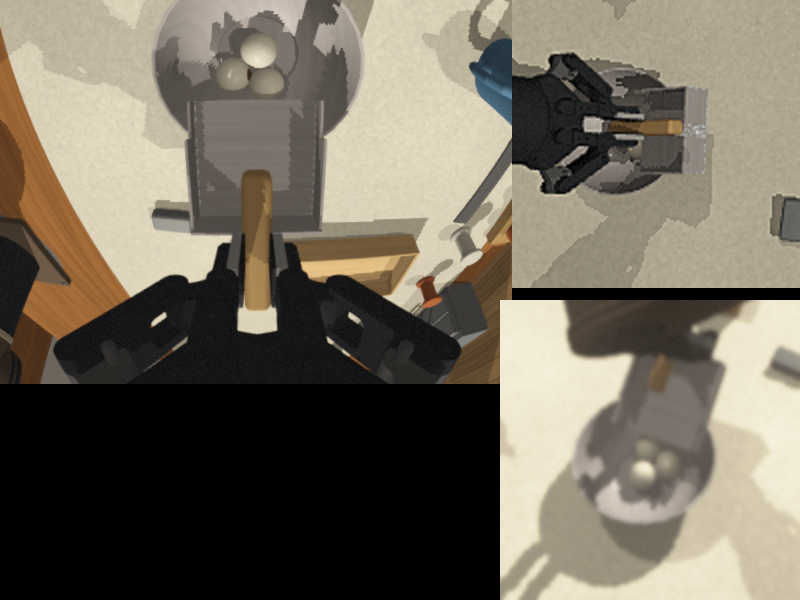

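All three eyes lie together in the dish, at wrist px (259,50), (233,73) and (267,82), and the pan is empty. I'll lift off, level the scoop, and return it to its first place.

Call:
{"name": "play_rows", "arguments": {
  "targets": [
    {"delta_pos":[0,0,0.01],"delta_rot":[0,0,0],"claw":5},
    {"delta_pos":[0,-0.005,0.03],"delta_rot":[0,0,0],"claw":5},
    {"delta_pos":[0,-0.01,0.05],"delta_rot":[0,0,0],"claw":5},
    {"delta_pos":[0,-0.02,0.07],"delta_rot":[0.02,0,0],"claw":5},
    {"delta_pos":[0,-0.04,0.07],"delta_rot":[0.05,0,0],"claw":5},
    {"delta_pos":[0,-0.06,0.07],"delta_rot":[0.08,0,0],"claw":5},
    {"delta_pos":[0,-0.08,0.07],"delta_rot":[0.11,0,0],"claw":5},
    {"delta_pos":[0,-0.093,0.07],"delta_rot":[0.14,0,0],"claw":5},
    {"delta_pos":[0,-0.093,0.07],"delta_rot":[0.14,0,0],"claw":5},
    {"delta_pos":[0,-0.093,0.07],"delta_rot":[0.14,0,0],"claw":5},
    {"delta_pos":[0,-0.093,0.07],"delta_rot":[0.14,0,0],"claw":5}
  ]
}}

```text
time: 15.02
eef_pos: [0.4706, 0.1595, 0.2204]
tcp_rot: [0.501, 0.499, -0.5, 0.5]
contact_force: [-0.2, 0.5, -1.4]
opening: 0.149
```

```bash
python3 - <<'E'
from h import *
delta((.51,-.327,.2),-1.4,0)
E
```

```text
t 15.0167 pos [0.4706 0.1595 0.2204] dpos [ 0.0394 -0.4865 -0.0204] drot [-5.000e-04  2.000e-04  4.929e-01]
```

Call:
{"name": "play_rows", "arguments": {
  "targets": [
    {"delta_pos":[0.002,-0.02,0],"delta_rot":[0,0,-0.02],"claw":5},
    {"delta_pos":[0.004,-0.05,0],"delta_rot":[0,0,-0.05],"claw":5},
    {"delta_pos":[0.007,-0.08,0],"delta_rot":[0,0,-0.085],"claw":5},
    {"delta_pos":[0.009,-0.11,0],"delta_rot":[0,0,-0.115],"claw":5},
    {"delta_pos":[0.012,-0.14,0],"delta_rot":[0,0,-0.15],"claw":5},
    {"delta_pos":[0.014,-0.17,0],"delta_rot":[0,0,-0.18],"claw":5},
    {"delta_pos":[0.016,-0.2,0],"delta_rot":[0,0,-0.21],"claw":5},
    {"delta_pos":[0.018,-0.23,0],"delta_rot":[0,0,-0.24],"claw":5},
    {"delta_pos":[0.021,-0.26,0],"delta_rot":[0,0,-0.275],"claw":5},
    {"delta_pos":[0.023,-0.29,0],"delta_rot":[0,0,-0.305],"claw":5},
    {"delta_pos":[0.026,-0.32,0],"delta_rot":[0,0,-0.335],"claw":5},
    {"delta_pos":[0.028,-0.35,0],"delta_rot":[0,0,-0.37],"claw":5},
    {"delta_pos":[0.031,-0.38,0],"delta_rot":[0,0,-0.4],"claw":5},
    {"delta_pos":[0.033,-0.41,0],"delta_rot":[0,0,-0.43],"claw":5},
    {"delta_pos":[0.036,-0.44,0],"delta_rot":[0,0,-0.46],"claw":5},
    {"delta_pos":[0.038,-0.47,-0.01],"delta_rot":[0,0,-0.49],"claw":5},
    {"delta_pos":[0.039,-0.486,-0.02],"delta_rot":[0,0,-0.507],"claw":5},
    {"delta_pos":[0.039,-0.486,-0.02],"delta_rot":[0,0,-0.507],"claw":5},
    {"delta_pos":[0.039,-0.486,-0.02],"delta_rot":[0,0,-0.507],"claw":5},
    {"delta_pos":[0.039,-0.486,-0.02],"delta_rot":[0,0,-0.507],"claw":5}
  ]
}}

```text
time: 16.68
eef_pos: [0.5103, -0.325, 0.2002]
tcp_rot: [-0.707, 0.008, 0.707, 0.007]
contact_force: [-0.2, 0.8, -1.7]
opening: 0.15
```

```bash
python3 - <<'E'
from h import *
delta((.51,-.327,.0875),-1.4,0)
E
```

```text
t 16.6833 pos [ 0.5103 -0.325   0.2002] dpos [-0.0003 -0.002  -0.1127] drot [ 0.0002 -0.     -0.001 ]
```

Call:
{"name": "play_rows", "arguments": {
  "targets": [
    {"delta_pos":[0,-0.001,-0.02],"delta_rot":[0,0,0],"claw":5},
    {"delta_pos":[0,-0.001,-0.045],"delta_rot":[0,0,0],"claw":5},
    {"delta_pos":[0,-0.001,-0.07],"delta_rot":[0,0,0],"claw":5},
    {"delta_pos":[0,-0.001,-0.09],"delta_rot":[0,0,0],"claw":5},
    {"delta_pos":[0,-0.001,-0.103],"delta_rot":[0,0,0],"claw":5},
    {"delta_pos":[0,-0.001,-0.11],"delta_rot":[0,0,0],"claw":5},
    {"delta_pos":[0,-0.001,-0.112],"delta_rot":[0,0,0],"claw":5},
    {"delta_pos":[0,-0.001,-0.112],"delta_rot":[0,0,0],"claw":5}
  ]
}}

```text
time: 17.35
eef_pos: [0.5109, -0.3258, 0.0888]
tcp_rot: [0.707, -0.008, -0.707, -0.007]
contact_force: [-0.2, 0.6, -0.2]
opening: 0.152
```

Call:
{"name": "play_rows", "arguments": {
  "targets": [
    {"delta_pos":[0,0,-0.001],"delta_rot":[0,0,0],"claw":5},
    {"delta_pos":[0,0,-0.002],"delta_rot":[0,0,0],"claw":5},
    {"delta_pos":[0,0,-0.002],"delta_rot":[0,0,0],"claw":5}
  ]
}}

```text
time: 17.6
eef_pos: [0.5115, -0.3263, 0.0881]
tcp_rot: [0.708, -0.008, -0.706, -0.006]
contact_force: [-0.3, -0.2, -1.1]
opening: 0.15
```

Call:
{"name": "play_rows", "arguments": {
  "targets": [
    {"delta_pos":[0,0,-0.001],"delta_rot":[0,0,0],"claw":5},
    {"delta_pos":[0,0,-0.002],"delta_rot":[0,0,0],"claw":5},
    {"delta_pos":[0,0,-0.002],"delta_rot":[0,0,0],"claw":5}
  ]
}}

```text
time: 17.85
eef_pos: [0.5115, -0.3264, 0.0862]
tcp_rot: [0.708, -0.008, -0.706, -0.006]
contact_force: [-0.6, 0.1, -1.2]
opening: 0.146
```

Call:
{"name": "play_rows", "arguments": {
  "targets": [
    {"delta_pos":[0,0,-0.0005],"delta_rot":[0,0,0],"claw":5},
    {"delta_pos":[0,0,-0.0005],"delta_rot":[0,0,0],"claw":5}
  ]
}}

```text
time: 18.02
eef_pos: [0.5116, -0.3264, 0.0858]
tcp_rot: [0.708, -0.008, -0.706, -0.006]
contact_force: [0.4, 0.6, -0.7]
opening: 0.15
```

Call:
{"name": "play_rows", "arguments": {
  "targets": [
    {"delta_pos":[0,0,-0.001],"delta_rot":[0,0,0],"claw":5},
    {"delta_pos":[0,0,-0.001],"delta_rot":[0,0,0],"claw":5},
    {"delta_pos":[0,0,-0.001],"delta_rot":[0,0,0],"claw":5}
  ]
}}

```text
time: 18.27
eef_pos: [0.5116, -0.3262, 0.0856]
tcp_rot: [0.708, -0.008, -0.706, -0.006]
contact_force: [-1.8, 3.1, 5.7]
opening: 0.15
```

Call:
{"name": "play_rows", "arguments": {
  "targets": [
    {"delta_pos":[0,0,0],"delta_rot":[0,0,0],"claw":20},
    {"delta_pos":[0,0,0],"delta_rot":[0,0,0],"claw":25},
    {"delta_pos":[0,0,0],"delta_rot":[0,0,0],"claw":35},
    {"delta_pos":[0,0,0],"delta_rot":[0,0,0],"claw":50},
    {"delta_pos":[0,0,0],"delta_rot":[0,0,0],"claw":70},
    {"delta_pos":[0,0,0],"delta_rot":[0,0,0],"claw":80},
    {"delta_pos":[0,0,0],"delta_rot":[0,0,0],"claw":80},
    {"delta_pos":[0,0,0.02],"delta_rot":[0,0,0],"claw":80},
    {"delta_pos":[0,0,0.05],"delta_rot":[0,0,0],"claw":80},
    {"delta_pos":[0,0,0.09],"delta_rot":[0,0,0],"claw":80},
    {"delta_pos":[0,0,0.12],"delta_rot":[0,0,0],"claw":80},
    {"delta_pos":[0,0,0.13],"delta_rot":[0,0,0],"claw":80},
    {"delta_pos":[0,0,0.13],"delta_rot":[0,0,0],"claw":80},
    {"delta_pos":[0,0,0.13],"delta_rot":[0,0,0],"claw":80}
  ]
}}

```text
time: 19.43
eef_pos: [0.5114, -0.3261, 0.2151]
tcp_rot: [0.708, -0.008, -0.706, -0.006]
contact_force: [0.1, -0.4, 0.3]
opening: 0.938
```

```bash
python3 - <<'E'
from h import *
c=ctrl.calibration("wrist");w=ctrl.read_camera("wrist");t=ctrl.read_camera("top");sd=ctrl.read_camera("side")
cv2.imwrite("pics/w9.png",w)
s=ctrl.get_state();print(s["time"],s["eef_pos"],s["contact_force"],s["opening"])
h=cv2.cvtColor(w,cv2.COLOR_BGR2HSV)
m=np.zeros(w.shape[:2],np.uint8);m[110:235,235:285]=cv2.inRange(h,(8,95,50),(25,255,255))[110:235,235:285]
n,l,st,ce=cv2.connectedComponentsWithStats(m);i=1+np.argmax(st[1:,4])
h=cv2.cvtColor(sd,cv2.COLOR_BGR2HSV);m=np.zeros(sd.shape[:2],np.uint8);m[115:145,285:330]=cv2.inRange(h,(8,95,50),(25,255,255))[115:145,285:330]
n,l,s2,c2=cv2.connectedComponentsWithStats(m);j=1+np.argmax(s2[1:,4])
print(st[i],s2[j],tri(ray("wrist",*ce[i],c),ray("side",*c2[j])))
out=np.zeros((600,800,3),np.uint8);out[:384,:512]=w;out[:288,512:]=crop(t,40,150,184,294,2);out[300:600,500:800]=crop(sd,265,100,340,175,4);out[388:600,0:320]=cv2.resize(sd[278:384,160:320],(320,212));cv2.imwrite("pics/z9.png",out)
E
```

```text
19.5833 [ 0.51047002 -0.32525691  0.21234156] [-0.4570345  -1.07694678 -0.60445991] 0.9351743748390243
[ 249  138   17   87 1347] [292 128  24   8  86] (array([ 0.51087089, -0.3276307 ,  0.07893296]), [np.float64(0.000713132144043943), np.float64(0.0007131321440439081)])
```

View pics/z9.png

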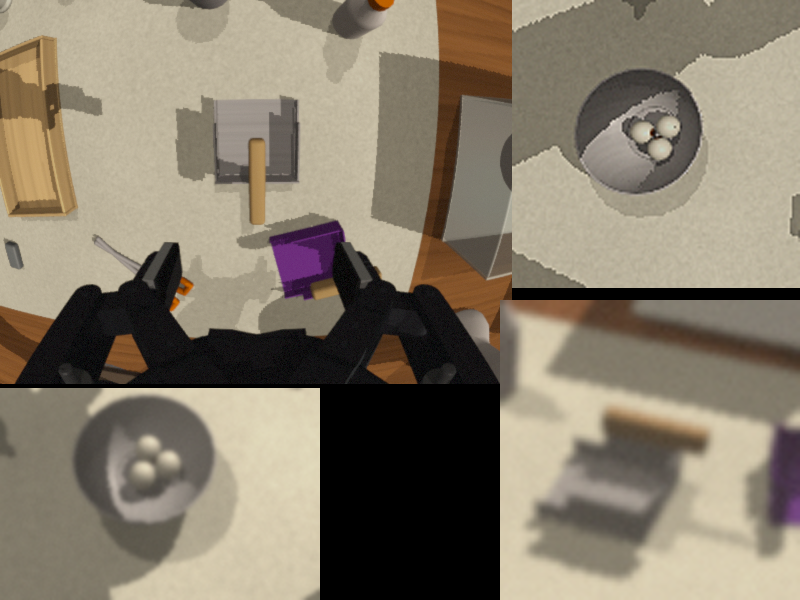

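The last picture shows three eyes together in the upright dish. The scoop stands level and free on the worktop, with its handle at z≈0.077–0.079 (the mask centre sits slightly high, as it did at the start). The gripper is clear of everything, so I'm handing in.

```bash
python3 -c "
from plant import ctrl
print(ctrl.sign_off())"
```

```text
the job is handed in; nothing more can be done
None
```

I gripped the scoop by its wooden handle at 60 N, pushed it along the tray floor to the end wall and took in all three eyes. I carried them mouth-up, tipped them into the steel dish, and set the scoop back where it started. I handed the job in about 20 s into the 62 s limit; no verdict was reported.

**Last checks:**
- **Eyes:** all three lie together at the bottom of the upright dish, seen in both the top and side views.
- **Scoop:** it stands level on the worktop and is let go. I judged level by eye in the pictures, not by a measured angle. The handle's middle measured about 79 mm high against the expected 75 mm; the same measurement read 77 mm before I moved it.
- **Gripper:** it is open, 13 cm up and clear of everything. The largest force read at the end of a move was about 14 N.

**Disagreements:**
- The views differed by up to 5 mm on the dish's position, which was within the margin for tipping.
- One early tray-edge reading at the rim of the wrist picture was off by about 15 mm. I replaced it with a closer look before lowering the scoop into the tray.

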